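# Let down the ratchet display lift

### The job

Closing time, so let the watch tray on the ratchet lift down: take the blue-handled release rod from the caddy, feel its tip into the finger guard under the toe of the red pawl, ease the pawl up and hold it off the teeth until the watch tray has sunk all the way onto its buffers. Then draw the rod out and lay it back flat in the caddy. Work the lift with the rod alone and only gently (the pawl bends under about 12 N), and leave the other things on the counter where they stand.

Things in the scene. Friction and masses are not known exactly. Their poses are not given: they have to be found in the camera images.
- lift: Ratchet display lift, grey and steel, fixed: base plate 120 x 165 mm, cheek plates up to 178 mm high, and a toothed 20 mm column sliding up and down over the origin, with a wooden watch tray on top (150 x 180 mm, over lift y -145 to +35 mm). Origin: underside of the base, below the column; z up; its works lie in its y-z plane, the pawl's tail pointing to +y.
- pawl_pivot (a point): Pin (along lift x) about which the red L-shaped pawl turns, at lift (0, 26, 160) mm. Its nose hangs down and holds a column tooth (pitch 16 mm); its tail, 14 mm wide, runs 58 mm out to +y. While the nose is off the teeth an oil damper lets the tray sink by itself at 15 to 30 mm/s; if the nose drops in again the next tooth stops it.
- guard_mouth (a point): Middle of the open +y end of the finger guard, a fixed steel trough under the pawl's tail, at lift (0, 88, 133) mm: 22 mm wide inside (lift x), open at the top and at its +y end, floor at lift z 125.5 mm, side walls up to 149 mm, closed back wall 46 mm in from this point. The rod goes in level, along the lift's -y, and must reach 15 to 40 mm past this point.
- toe_axis (a point): Point on the tail's top, at lift (0, 80, 160) mm engaged, moving with the pawl: here a brass adjusting screw with a cross pin for a toe (8 mm thick, 20 mm long in lift x) goes down through the tail. How far down the toe reaches is set differently each time and not measured: its underside is 7.5 to 19.5 mm below this point, so 15 to 27 mm above the trough's floor.
- tail_stop (a point): Lower end of the fixed stop above the tail, at lift (0, 61, 166) mm. Lifting the toe by about 7 mm clears the teeth; after about 9 mm the tail is hard against this stop. The lift takes 2 to 5 N at the toe (spring, and friction of the load on the nose, most at first); at the stop the force climbs steeply. Past about 12 N the pawl bends; 1 mm more is about 5 N.
- column (a joint): Height of the column and tray (m) above fully down: 0 = the tray rests on its rubber buffers; held up at a tooth at the start, at about 0.061.
- tray_mid (a point): Middle of the watch tray's floor (upper side); moves with the column, 195 mm above the counter when fully down. The watches on it stand up to 40 mm above this.
- rod_grip (a point): Centre of the release rod's blue handle (16 mm wide in rod x, 90 mm long in rod y, 26 mm tall). A straight 8 mm steel shaft with a round end runs out of the handle along the rod's -y at mid height. Mass about 90 g; balance point about 10 mm from here towards the tip; it is held stiffest near the handle's front end. It lies loose and flat in the caddy, tip towards the caddy's -y.
- rod_tip (a point): The very end of the rod's shaft, 95 mm from the handle's centre, 50 mm from the handle's front end, along the rod's -y.
- caddy: Black open tray, fixed to the counter: 170 mm (x) x 270 mm (y), 16 mm high, walls and floor 4 mm thick. Origin: centre of its underside. The rod lies in its -x half, a screwdriver along its +x side.
- screwdriver: Yellow screwdriver 160 mm long lying in the caddy about 60 mm to +x of its middle: leave it.
- ring_box: Red ring box, 55 x 55 x 38 mm, loose on the counter; origin under its middle: leave it.
- tape_roll: Grey roll of tape lying flat, 100 mm across, 24 mm high; origin under its middle: leave it.
- watch_stand: White stand with a watch, 60 x 70 mm, 103 mm high; origin under its middle: leave it.
- spray_bottle: Spray bottle 56 mm across, 150 mm high; origin under its middle: leave it.
- pen_cup: Black cup 72 mm across, 95 mm high; origin under its middle: leave it.
- tag_pad: Pad of blank price tags, 90 x 55 x 12 mm; origin under its middle: leave it.
Not all that is in view belongs to the job. Several things look just like the part that bears rod_grip: the one meant starts nearest to the robot's base.

How it is judged:
On the way, in this order (a step that is already met when the one before it is completed fails the run):
1. the rod is lifted out of the caddy (height (world z) of rod_grip above 0.07 m), for 0.1 s.
2. the rod has freed the pawl: the tray sinks from its tooth while the rod bears on the lift (value of joint column below 0.055 m and contact force between rod and lift above 0.5 N), for 0.1 s.
3. the tray is fully down, the rod still holding the pawl up (value of joint column below 0.004 m and contact force between rod and lift above 0.5 N), for 0.1 s.
At the end, for the whole second after the job is handed in: Tray fully down (column within 4 mm of its buffers), rod lying released and at rest in the caddy: handle centre and tip both inside its walls and less than 35 mm above its underside (value of joint column below 0.004 m and z of each of rod_grip, rod_tip in the frame of caddy below 0.035 m and x of rod_grip in the frame of caddy between -0.083 and 0.083 m and y of rod_grip in the frame of caddy between -0.137 and 0.137 m and x of rod_tip in the frame of caddy between -0.083 and 0.083 m and y of rod_tip in the frame of caddy between -0.137 and 0.137 m and linear speed of rod below 0.02 m/s); the robot touches nothing.
It fails at once if the rod presses on the lift or its pawl with more than 12 N (contact force between rod and lift above 12 N).
It fails at once if the gripper or the arm itself pushes on the lift (over 3 N) (contact force between any of the fingers, the arm and lift above 3 N).
It fails at once if the rod is let go in the air or left in the lift (handle centre over 50 mm above the counter and not held) (height (world z) of rod_grip above 0.05 m and contact force between the fingers and rod below 0.2 N).
It fails at once if another thing on the counter is moved by more than 30 mm (distance of any of screwdriver, ring_box, tape_roll, watch_stand, spray_bottle, pen_cup, tag_pad from where it was at the start of the episode above 0.03 m).
It also fails if it takes over 70 s, if anything falls off the work surface, if the arm or the gripper's body presses on something with over 40 N, if the wrist force passes 120 N, or if a joint passes its speed limit or range.

### The arm

A 6-joint arm with a two-finger parallel gripper is mounted at the origin on the work surface. World frame = base frame: x ahead of the robot, y to its left, z up, the work surface at z = 0. Lengths are in m, angles in rad, forces in N, time in s.
With the tool pointing down it reaches from about 0.375 to 0.9 m from the base axis. Payload 3.1 kg.
Tool frame: the origin (TCP) lies at the centre of the arm's flange, where the gripper is bolted on; the fingertips stand tip_reach ahead of it and the grasp point (between the pads) lies 164 mm ahead of it (tip_reach is the distance from the TCP to the fingertips, in m); z points along the fingers, y is the direction in which the jaws open and shut (so a half turn about z gives the same grasp; the last joint's range is limited). The gripper opens to 87 mm and grips with 3 to 60 N. Pads are 19 mm wide; open, the fingers measure 117 mm over their backs; the gripper's body (75 mm by 190 mm) begins 51 mm behind the grasp point.
Start: joints at [-1.294, 0.527, 1.433, -0, 1.181, -0.178], TCP at [0.275, -0.561, 0.405] pointing down, gripper open.
Joint ranges: [-3.08, 3.08], [-0.75, 2.2], [0.22, 2.44], [-1.43, 4.57], [0, 2.65], [-2.85, 2.85]. Speed limits (rad/s): [2.79, 2.79, 3.14, 3.14, 3.14, 3.14].

### API

Orientations are given as a unit quaternion [x, y, z, w].
In Python, from rig import get_obs, camera, hand_in, tip_reach gives the robot as it stands. The module is installed in compiled form; this text tells all that it offers.
- The arm moves only by the tool servo_tool, never from a script. Its argument "steps" is one flat list of numbers, 5 for each row, row after row: the finger opening in m, from 0 to 0.087, then the shift along the tool's x, y, z in m, then the turn about the tool's z in rad. A call has 1 to 12 rows; each row is the pose to reach, as a shift and turn from the pose commanded when the call began, along the tool's axes at that moment; what a row does not reach only later rows make up. A row lasts 1/8 s, in which the tool goes at most 62.5 mm and 10.7 degrees, less where a joint would pass 70% of its speed; a pose out of reach is approached as far as the arm can. A call with a gripper value outside its range is refused whole. The fingers move at their own pace and stop on an object; "force" is the grip in N (left out, the last holds). Time passes only in rows, so rows that repeat a pose let the fingers close. It gives the time, the measured TCP pose, the force and the opening at its end, in the units of the state.
- get_obs(): the state, without advancing time (a new reading comes with each control period).
- camera(name): name is "scene" or "top" or "wrist"; returns a dict with "pixels" (480x640x3 uint8, blue, green, red), "vertical_fov" (degrees; the focal length in pixels is half the picture's height over the tangent of half this angle, whatever the lens; pixels are square), "cx", "cy" (the principal point, pixels), "T" (4x4, takes a point from camera to world coordinates). Camera axes: x right, y up, looking along -z (the intrinsics and any distortion apply to the point x, -y, -z); pixel columns grow to the right and rows downward; lengths in m; the calibration is good to about 2 mm. A picture is of the moment at which its call begins. There is no depth.
- hand_in(): hands the job in, once; it reports no verdict.
The state is a dict: "time": time; "q": joint angles; "joint_velocities": joint speeds; "joint_torque": joint torques, N m; "position": TCP position; "tool_rot": TCP orientation; "ft_force": force on the tool from outside, world axes, zero at the start; "moment": the same for the moment, N m; "grip_width": finger opening in m.
Only numpy, scipy, OpenCV 4.12 (cv2) and the standard library are available. Lean on these libraries where they do the work, as an engineer would, in place of code of your own. Each camera call takes 0.05 s, during which the arm holds its last target.

## Working session

There is one attempt and no reset: what is moved stays moved. The work goes in short steps, Python scripts to look and compute and a tool call to move; the robot and the scene stay as the last step left them, time stands still between calls to the robot, and variables do not carry over. Pictures are saved under pics/ and viewed, and the job is handed in when it is done.

Besides the shell and the picture viewer there is one more tool, called after "Emit:" as name(argument=value, ...) on one line, values as JSON. servo_tool: Moves the arm, as the interface text tells. Its arguments: {"type":"object","properties":{"steps":{"type":"array"},"force":{"type":"number"}},"required":["steps"]}

```bash
mkdir -p pics; ls; cat > h.py <<'E'
import numpy as np, cv2
from rig import get_obs, camera, hand_in, tip_reach
E
python3 - <<'E'
from h import *
print(tip_reach() if callable(tip_reach) else tip_reach); o=get_obs()
for k in o: print(k,np.round(o[k],4))
for n in ("scene","top","wrist"):
    c=camera(n); cv2.imwrite(f"pics/{n}0.png",c["pixels"]); np.save(f"pics/{n}0.npy",c,allow_pickle=True)
    print(n,[k for k in c],c["vertical_fov"],c["cx"],c["cy"],np.round(c["T"],3).tolist(), {k:c[k] for k in c if k not in("pixels","T")})
E
```

```text
pics
0.1822
time 0.0
q [-1.2935  0.5285  1.4339  0.      1.1814 -0.1785]
joint_velocities [0.     0.0012 0.0004 0.0005 0.     0.    ]
joint_torque [ 4.00000e-04 -4.40037e+01 -1.76595e+01  6.32000e-02  5.81000e-02
 -1.00000e-04]
position [ 0.275  -0.5608  0.4038]
tool_rot [ 9.741e-01  2.259e-01 -1.000e-04 -1.100e-03]
ft_force [ 0.2025 -0.4972  0.3102]
moment [-0.0257 -0.0134  0.0407]
grip_width 0.0872
scene ['pixels', 'vertical_fov', 'cx', 'cy', 'T'] 51.948112051771595 318.2733176570861 240.72240593906287 [[-0.419, -0.628, 0.655, 1.331], [0.908, -0.277, 0.315, 0.385], [-0.017, 0.727, 0.687, 0.945], [0.0, 0.0, 0.0, 1.0]] {'vertical_fov': 51.948112051771595, 'cx': 318.2733176570861, 'cy': 240.72240593906287}
top ['pixels', 'vertical_fov', 'cx', 'cy', 'T'] 54.77596778773708 319.1275490093604 239.63741850653233 [[0.131, 0.963, -0.237, 0.364], [-0.991, 0.128, -0.03, -0.001], [0.002, 0.239, 0.971, 1.036], [0.0, 0.0, 0.0, 1.0]] {'vertical_fov': 54.77596778773708, 'cx': 319.1275490093604, 'cy': 239.63741850653233}
wrist ['pixels', 'vertical_fov', 'cx', 'cy', 'T'] 61.74356470798376 312.1299070885732 239.56189117844823 [[0.44, 0.855, 0.275, 0.35], [-0.898, 0.42, 0.132, -0.524], [-0.003, -0.305, 0.952, 0.384], [0.0, 0.0, 0.0, 1.0]] {'vertical_fov': 61.74356470798376, 'cx': 312.1299070885732, 'cy': 239.56189117844823}
```

View pics/scene0.png

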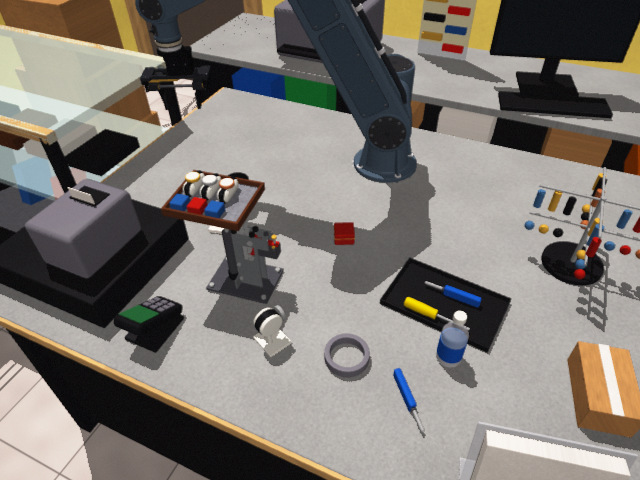

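View pics/top0.png

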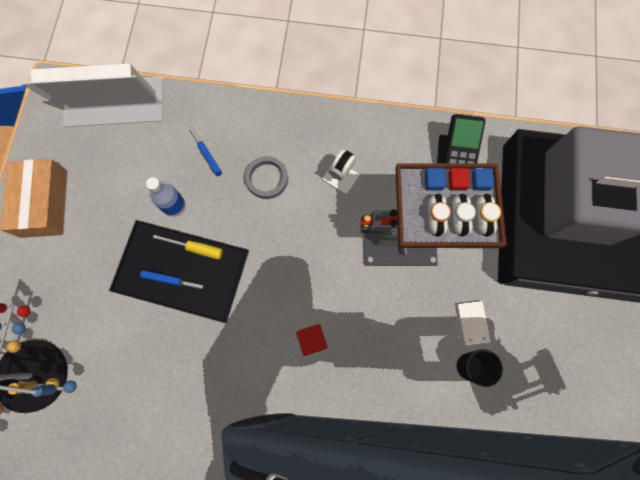

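View pics/wrist0.png

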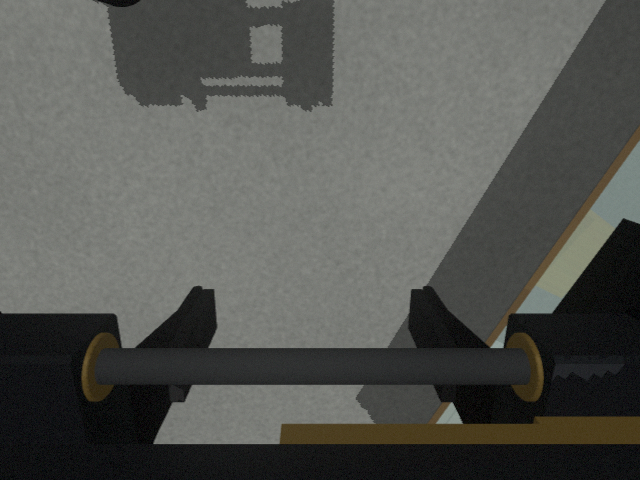

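```bash
cat >> h.py <<'E'
def load(f): return np.load(f,allow_pickle=True).item()
def foc(c): return 240/np.tan(np.radians(c["vertical_fov"])/2)
def ray(c,u,v):
    f=foc(c); d=np.array([(u-c["cx"])/f,-(v-c["cy"])/f,-1.]); T=np.array(c["T"]); return T[:3,3],T[:3,:3]@d
def onz(c,u,v,z):
    o,d=ray(c,u,v); return o+d*(z-o[2])/d[2]
def tri(obs):
    A=np.zeros((3,3));b=np.zeros(3)
    for c,u,v in obs:
        o,d=ray(c,u,v); d=d/np.linalg.norm(d); P=np.eye(3)-np.outer(d,d); A+=P;b+=P@o
    p=np.linalg.solve(A,b); e=[]
    for c,u,v in obs:
        q=proj(c,p); e.append(np.hypot(q[0]-u,q[1]-v))
    return p,e
def proj(c,p):
    T=np.array(c["T"]); q=T[:3,:3].T@(np.asarray(p)-T[:3,3]); f=foc(c); return np.array([c["cx"]+f*q[0]/-q[2],c["cy"]-f*q[1]/-q[2]])
def crop(c,x0,y0,x1,y1,s,name):
    im=cv2.resize(c["pixels"][y0:y1,x0:x1],None,fx=s,fy=s,interpolation=cv2.INTER_CUBIC)
    for x in range((x0//20+1)*20,x1,20): cv2.putText(im,str(x),(int((x-x0)*s),10),0,.35,(0,255,255),1); cv2.line(im,(int((x-x0)*s),12),(int((x-x0)*s),18),(0,255,255),1)
    for y in range((y0//20+1)*20,y1,20): cv2.putText(im,str(y),(0,int((y-y0)*s)),0,.35,(0,255,255),1); cv2.line(im,(24,int((y-y0)*s)),(30,int((y-y0)*s)),(0,255,255),1)
    cv2.imwrite("pics/"+name,im)
E
python3 - <<'E'
from h import *
t=load("pics/top0.npy"); s=load("pics/scene0.npy")
crop(t,340,140,520,275,4.4,"topl.png"); crop(s,150,160,300,310,4,"scl.png"); crop(t,100,210,255,330,5,"topc.png")
# blue handle in caddy
hsv=cv2.cvtColor(t["pixels"],cv2.COLOR_BGR2HSV)
m=cv2.inRange(hsv,(100,150,60),(125,255,255)); m[:, :100]=0;m[:265]=0;m[300:]=0;m[:,260:]=0
c=max(cv2.findContours(m,0,2)[0],key=cv2.contourArea); r=cv2.minAreaRect(c); print(r); b=cv2.boxPoints(r); print([np.round(onz(t,*p,0.02),4).tolist() for p in b])
g=cv2.inRange(hsv,(0,0,0),(179,255,45)); g[:, :90]=0;g[:210]=0;g[330:]=0;g[:,260:]=0
c=max(cv2.findContours(g,0,2)[0],key=cv2.contourArea); r=cv2.minAreaRect(c);print(r); b=cv2.boxPoints(r); print(b,[np.round(onz(t,*p,0.016),4).tolist() for p in b])
E
```

```text
((160.3097686767578, 277.3877868652344), (41.137550354003906, 8.311321258544922), 12.094757080078125)
[[0.475, 0.4132, 0.02], [0.4934, 0.4134, 0.02], [0.4861, 0.3209, 0.02], [0.4679, 0.3211, 0.02]]
((178.639404296875, 269.9960021972656), (122.17845153808594, 74.91069030761719), 15.461216926574707)
[[109.77585 289.81036]
 [129.746   217.61058]
 [247.50296 250.18164]
 [227.5328  322.3814 ]] [[0.4392, 0.4732, 0.016], [0.6075, 0.4673, 0.016], [0.5676, 0.1869, 0.016], [0.4035, 0.2029, 0.016]]
```

View pics/topl.png

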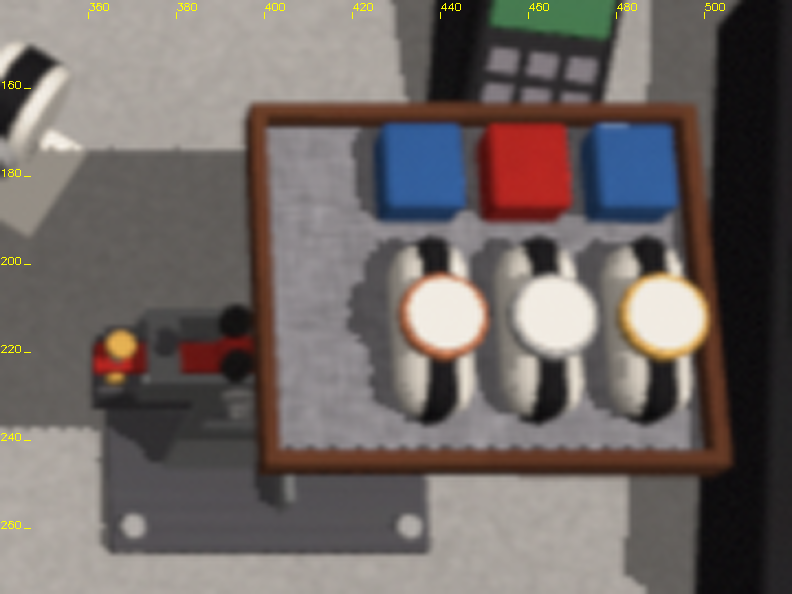

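View pics/scl.png

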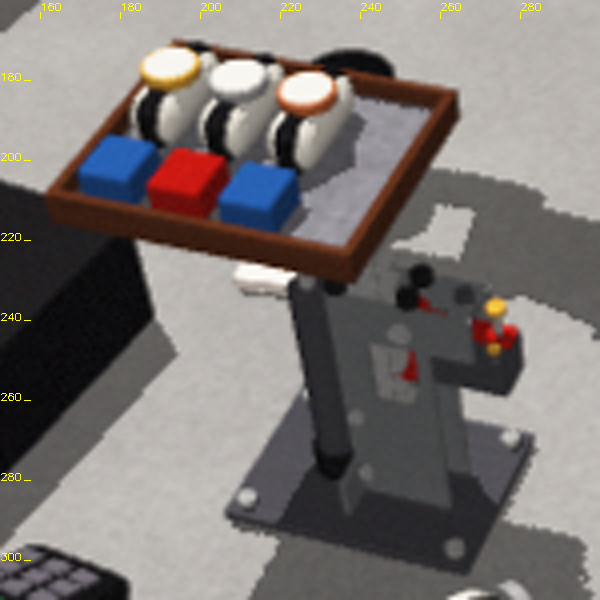

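View pics/topc.png

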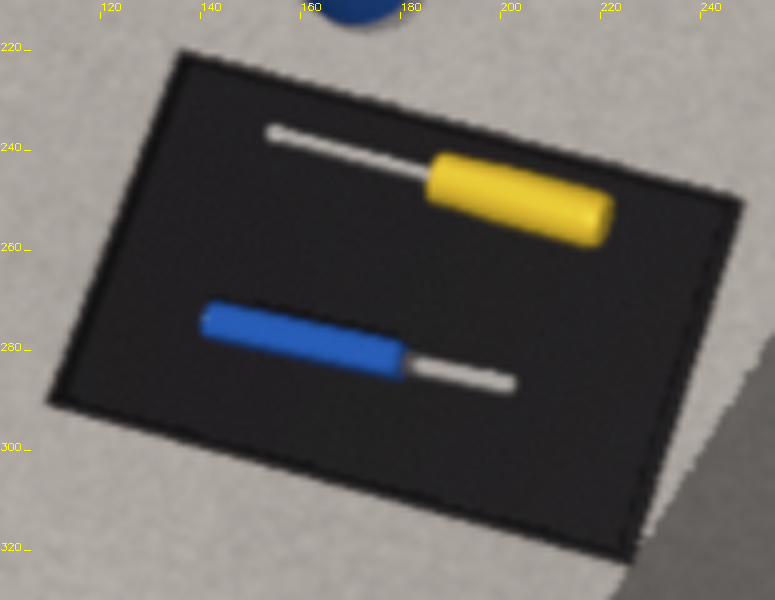

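```bash
python3 - <<'E'
from h import *
np.set_printoptions(precision=4,suppress=True)
t=load("pics/top0.npy"); s=load("pics/scene0.npy")
print("caddy",[onz(t,u,v,.016) for u,v in((136,220.5),(248,250),(226,322.5),(110,290.5))])
print("rod tip",onz(t,202.5,286.8,.017),"front",onz(t,181,282.5,.017))
hc=[onz(t,u,v,.03) for u,v in((142,270.7),(181,278.5),(179.5,285.5),(140,277.5))]
print(hc,np.mean(hc,0))
print("basecorner",tri([(t,363.9,265),(s,283,269.2)]))
A=onz(t,363.9,265,.008);B=onz(t,437.3,265.5,.008);print("base top",A,B,np.linalg.norm(A-B))
C=[onz(s,u,v,.008) for u,v in((206.7,288.2),(267,303.2),(283,269.2))];print("base scene",C,np.linalg.norm(C[0]-C[1]),np.linalg.norm(C[1]-C[2]))
# tray rim corners: top img BL, BR, TL, TR
tt=[(400.5,246.5),(506,246),(397,164.5),(498,164.5)]
# scene: BL(-x,+y)=right(264,183); BR(-x,-y)=(193,171); TL(+x,+y)=(237,228); TR(+x,-y)=(162,209)
ss=[(264,183.5),(193.5,170.5),(238,226),(162.5,207.5)]
P=[]
for a,b in zip(tt,ss):
    p,e=tri([(t,*a),(s,*b)]);P.append(p);print(p,e)
P=np.array(P);print(np.linalg.norm(P[0]-P[1]),np.linalg.norm(P[2]-P[3]),np.linalg.norm(P[0]-P[2]),np.linalg.norm(P[1]-P[3]))
E
```

```text
caddy [array([0.6027, 0.4516, 0.016 ]), array([0.5681, 0.1858, 0.016 ]), array([0.4028, 0.2062, 0.016 ]), array([0.4378, 0.4723, 0.016 ])]
rod tip [0.4726 0.2713 0.017 ] front [0.4757 0.3203 0.017 ]
[array([0.4887, 0.4065, 0.03  ]), array([0.483, 0.318, 0.03 ]), array([0.4674, 0.3181, 0.03  ]), array([0.4733, 0.4075, 0.03  ])] [0.4781 0.3625 0.03  ]
basecorner (array([ 0.5712, -0.0804,  0.0078]), [np.float64(1.3429961504241876), np.float64(1.1587570345837381)])
base top [ 0.5699 -0.0776  0.008 ] [ 0.5906 -0.2419  0.008 ] 0.16558134396411556
base scene [array([ 0.7088, -0.2291,  0.008 ]), array([ 0.6893, -0.0659,  0.008 ]), array([ 0.5722, -0.0833,  0.008 ])] 0.16434761966304237 0.1184101325900426
[ 0.5592 -0.1184  0.2659] [np.float64(0.9517553587643574), np.float64(0.7049341737401738)]
[ 0.5834 -0.2965  0.2675] [np.float64(0.9442398834281972), np.float64(0.660930778335158)]
[ 0.7082 -0.098   0.2645] [np.float64(0.3178816257054547), np.float64(0.2702422926233086)]
[ 0.7289 -0.2747  0.2714] [np.float64(0.3770084805350257), np.float64(0.299528546417449)]
0.17964443101590272 0.1780359129949495 0.15043605023411571 0.14713025872086502
```

```bash
cat >> h.py <<'E'
from scipy.spatial.transform import Rotation as Rn
def shift(target,yawx=None):
    "tool-frame shift from the measured pose to target TCP; yawx = wanted world angle of tool x"
    o=get_obs(); R=Rn.from_quat(o["tool_rot"]).as_matrix()
    d=R.T@(np.asarray(target)-o["position"]); t=None
    if yawx is not None:
        a=np.arctan2(R[1,0],R[0,0]); t=-(yawx-a); t=(t+np.pi)%(2*np.pi)-np.pi
    return np.round(d,4),t
E
python3 - <<'E'
from h import *
np.set_printoptions(precision=4,suppress=True)
t=load("pics/top0.npy"); s=load("pics/scene0.npy")
print("screw",tri([(t,367.3,217.7),(s,273.7,236.5)]))
O=np.array([.6381,-.1426]);Y=np.array([-.126,.992]);X=np.array([.992,.126])
L=lambda x,y,z:np.r_[O+X*x+Y*y,z]
for p in ((0,80,160),(0,80,170),(10,80,148),(10,80,152),(10,80,156),(0,88,133)):
    w=L(*(np.array(p)*[.001,.001,1]))/[1,1,1000]; print(p,w,proj(t,w),proj(s,w))
print(shift([.42,0,.405],1.506),shift([.477,.335,.36],1.506))
E
```

```text
screw (array([ 0.6291, -0.0628,  0.1803]), [np.float64(0.8358274207642521), np.float64(0.7029281993142149)])
(0, 80, 160) [ 0.628  -0.0632  0.16  ] [367.1939 220.9357] [275.1233 242.6961]
(0, 80, 170) [ 0.628  -0.0632  0.17  ] [367.7195 219.5089] [274.79   239.5486]
(10, 80, 148) [ 0.6379 -0.062   0.148 ] [366.4816 217.7923] [273.9591 249.2985]
(10, 80, 152) [ 0.6379 -0.062   0.152 ] [366.6844 217.2206] [273.8236 248.0615]
(10, 80, 156) [ 0.6379 -0.062   0.156 ] [366.8888 216.6441] [273.6875 246.8185]
(0, 88, 133) [ 0.627  -0.0553  0.133 ] [361.8776 224.619 ] [279.1836 251.6903]
(array([ 0.3771, -0.4399, -0.0002]), np.float64(-1.050202266323529)) (array([ 0.5757, -0.7155,  0.0453]), np.float64(-1.050202266323529))
```

Emit:
servo_tool(steps=[0.05,0.377,-0.44,0,-0.6,0.05,0.377,-0.44,0,-0.6,0.05,0.377,-0.44,0,-0.6,0.05,0.377,-0.44,0,-0.6,0.05,0.377,-0.44,0,-0.6,0.05,0.377,-0.44,0,-0.6,0.05,0.377,-0.44,0,-0.6,0.05,0.377,-0.44,0,-0.6,0.05,0.377,-0.44,0,-0.8,0.05,0.377,-0.44,0,-1.05], force=40)

```text
time: 1.4
position: [0.4198, 0.0032, 0.4047]
tool_rot: [0.751, 0.66, 0.0, -0.0]
ft_force: [-0.4, -0.8, -0.6]
grip_width: 0.0501
```

```bash
python3 - <<'E'
from h import *
o=get_obs();print(o["time"],o["position"],o["q"])
print(shift([.477,.335,.36],1.506))
E
```

```text
1.4 [0.41977016 0.00318147 0.40471558] [-2.60208466e-01  2.51724005e-01  1.92042581e+00  7.24666883e-04
  9.69979095e-01 -1.31963848e-01]
(array([0.3364, 0.0142, 0.0449]), np.float64(-0.06385826792044291))
```

Emit:
servo_tool(steps=[0.05,0.336,0.014,0.045,-0.06,0.05,0.336,0.014,0.045,-0.06,0.05,0.336,0.014,0.045,-0.06,0.05,0.336,0.014,0.045,-0.06,0.05,0.336,0.014,0.045,-0.06,0.05,0.336,0.014,0.045,-0.06,0.05,0.336,0.014,0.045,-0.06,0.05,0.336,0.014,0.045,-0.06])

```text
time: 2.4
position: [0.4804, 0.3299, 0.3595]
tool_rot: [0.735, 0.678, -0.001, -0.0]
ft_force: [0.8, -0.1, 0.0]
grip_width: 0.0503
```

```bash
python3 - <<'E'
from h import *
o=get_obs();print(o["time"],o["position"],o["q"])
c=camera("wrist"); cv2.imwrite("pics/w1.png",c["pixels"]); np.save("pics/w1.npy",c,allow_pickle=True)
E
```

```text
2.4 [0.48035243 0.32990821 0.35945327] [ 4.10263066e-01  5.26671028e-01  1.58611287e+00 -5.46441168e-04
  1.03038596e+00  4.90588018e-01]
```

View pics/w1.png

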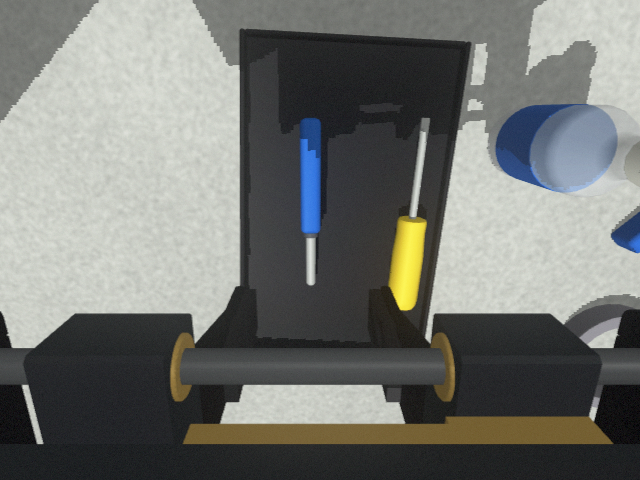

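```bash
python3 - <<'E'
from h import *
np.set_printoptions(precision=4,suppress=True)
c=load("pics/w1.npy")
tip=onz(c,311,285,.017); fr=onz(c,310.7,235,.017); print(tip,fr,np.linalg.norm(tip-fr))
hsv=cv2.cvtColor(c["pixels"],cv2.COLOR_BGR2HSV); m=cv2.inRange(hsv,(100,130,40),(125,255,255)); m[:,:280]=0;m[:,345:]=0
r=cv2.boundingRect(m);print(r)
for v in (130,150,180,210,225): 
    u=np.where(m[v])[0]; print(v,u.min(),u.max(),onz(c,(u.min()+u.max())/2,v,.03))
# caddy corners
print([onz(c,u,v,.016) for u,v in((241,31),(469,43),(240,290))])
d=(fr-tip)[:2];print("yaw",np.arctan2(d[1],d[0]))
E
```

```text
[0.4728 0.2693 0.017 ] [0.4763 0.3149 0.017 ] 0.04576343856625257
(300, 118, 22, 116)
130 300 320 [0.4828 0.4004 0.03  ]
150 300 320 [0.4816 0.3859 0.03  ]
180 300 320 [0.4797 0.3633 0.03  ]
210 300 320 [0.4778 0.3396 0.03  ]
225 301 320 [0.4772 0.3273 0.03  ]
[array([0.4385, 0.4729, 0.016 ]), array([0.6034, 0.4516, 0.016 ]), array([0.41  , 0.2691, 0.016 ])]
yaw 1.4949820702997232
```

```bash
python3 - <<'E'
from h import *
o=get_obs();print(o["time"],o["position"])
print(shift([.4776,.335,.225],1.497),shift([.4776,.335,.190],1.497))
E
```

```text
2.45 [0.48046772 0.32952385 0.35967259]
(array([ 0.0054, -0.0032,  0.1347]), np.float64(-0.007182985498521255)) (array([ 0.0054, -0.0031,  0.1697]), np.float64(-0.007182985498521255))
```

Emit:
servo_tool(steps=[0.05,0.005,-0.003,0.06,-0.007,0.05,0.005,-0.003,0.12,-0.007,0.05,0.005,-0.003,0.13,-0.007,0.05,0.005,-0.003,0.13,-0.007,0.05,0.005,-0.003,0.13,-0.007])

```text
time: 3.08
position: [0.4793, 0.336, 0.2323]
tool_rot: [0.733, 0.681, 0.002, 0.001]
ft_force: [-0.2, -0.5, 0.1]
grip_width: 0.0497
```

```bash
python3 - <<'E'
from h import *
print(shift([.4776,.335,.190],1.497))
c=camera("wrist"); cv2.imwrite("pics/w2.png",c["pixels"]); np.save("pics/w2.npy",c,allow_pickle=True)
E
```

```text
(array([-0.0012, -0.0018,  0.0423]), np.float64(0.00020212958563270433))
```

View pics/w2.png

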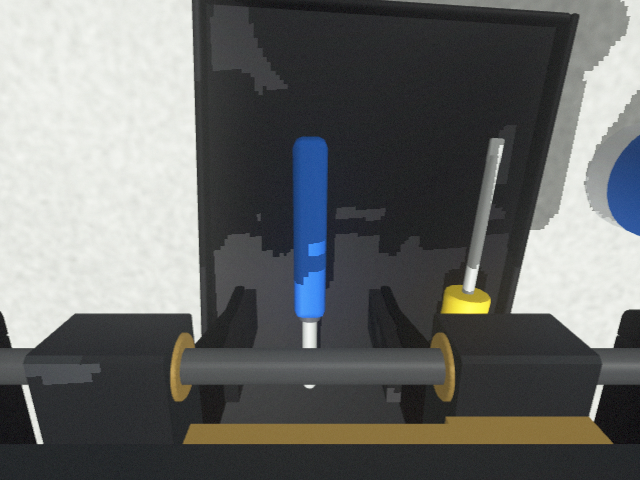

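Emit:
servo_tool(steps=[0.05,-0.001,-0.001,0.02,0,0.05,-0.001,-0.001,0.035,0,0.05,-0.001,-0.001,0.041,0,0.05,-0.001,-0.001,0.041,0,0.05,-0.001,-0.001,0.041,0])

```text
time: 3.75
position: [0.4773, 0.3351, 0.1892]
tool_rot: [0.732, 0.681, 0.0, 0.0]
ft_force: [0.4, 0.2, -0.2]
grip_width: 0.05
```

```bash
python3 - <<'E'
from h import *
print(shift([.4776,.335,.190],1.497), get_obs()["ft_force"])
c=camera("wrist"); cv2.imwrite("pics/w3.png",c["pixels"]); np.save("pics/w3.npy",c,allow_pickle=True)
E
```

```text
(array([-0.    ,  0.0003, -0.0008]), np.float64(0.0008706257252955041)) [ 0.42602315  0.16383294 -0.21336405]
```

View pics/w3.png

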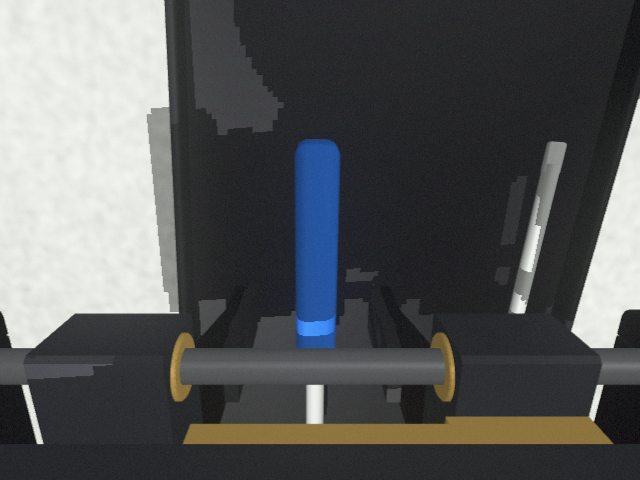

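Emit:
servo_tool(steps=[0.0,0,0,0,0,0.0,0,0,0,0,0.0,0,0,0,0,0.0,0,0,0,0,0.0,0,0,0,0], force=50)

```text
time: 4.42
position: [0.4772, 0.3349, 0.1888]
tool_rot: [0.732, 0.681, 0.0, 0.0]
ft_force: [0.1, -0.6, 0.7]
grip_width: 0.0155
```

Emit:
servo_tool(steps=[0.0,0,0,-0.03,0,0.0,0,0,-0.08,0,0.0,0,0,-0.14,0,0.0,0,0,-0.17,0,0.0,0,0,-0.17,0,0.0,0,0,-0.17,0])

```text
time: 5.18
position: [0.4764, 0.3346, 0.3575]
tool_rot: [0.732, 0.681, -0.001, -0.0]
ft_force: [-0.2, -0.3, -1.6]
grip_width: 0.0153
```

```bash
python3 - <<'E'
from h import *
o=get_obs();print(o)
for n in ("wrist","scene","top"):
    c=camera(n); cv2.imwrite(f"pics/{n}4.png",c["pixels"]); np.save(f"pics/{n}4.npy",c,allow_pickle=True)
t=load("pics/top4.npy");s=load("pics/scene4.npy")
P=o["position"]-[0,0,.173]; print(proj(t,P),proj(s,P))
E
```

```text
{'time': 5.175, 'q': array([ 4.20524463e-01,  5.28739697e-01,  1.58902698e+00, -7.01814165e-05,
        1.02665479e+00,  4.93452914e-01]), 'joint_velocities': array([-0.00082202,  0.02217156,  0.01119474, -0.00058152,  0.00122731,
        0.00092727]), 'joint_torque': array([ 2.01425533e-02, -4.34541643e+01, -1.61983162e+01,  9.13332752e-02,
       -5.49432670e-02,  2.79945634e-03]), 'position': array([0.476373  , 0.3346206 , 0.35746605]), 'tool_rot': array([ 7.32401992e-01,  6.80871002e-01, -1.34848812e-03, -4.27805021e-04]), 'ft_force': array([-0.23164151, -0.29628698, -1.64564588]), 'moment': array([-0.05769041, -0.08394425, -0.0107926 ]), 'grip_width': 0.01532815726156224}
[147.67619521 267.79862926] [463.90542104 241.46362682]
```

View pics/wrist4.png

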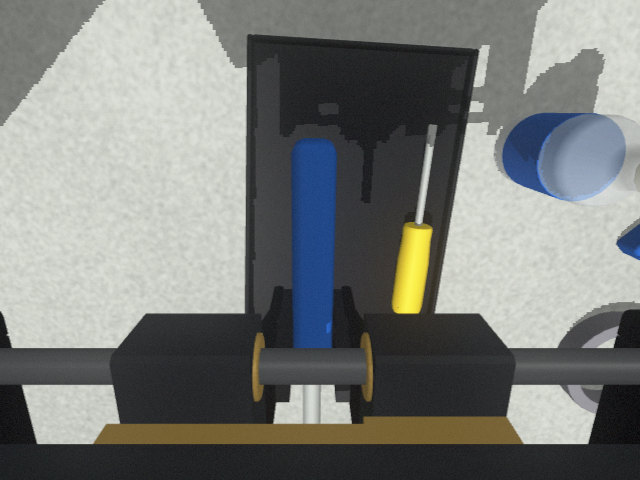

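View pics/scene4.png

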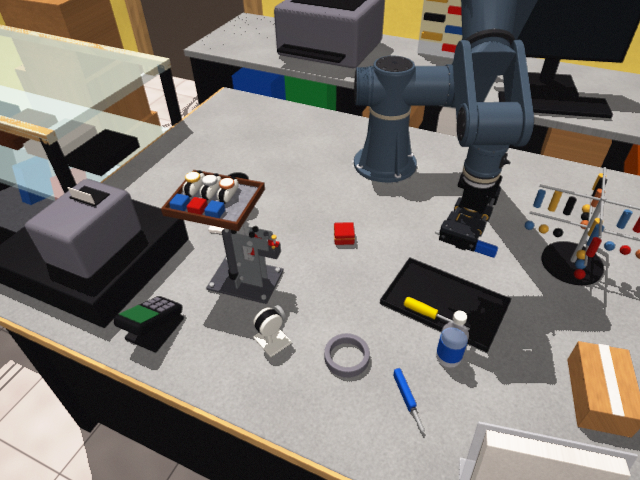

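View pics/top4.png

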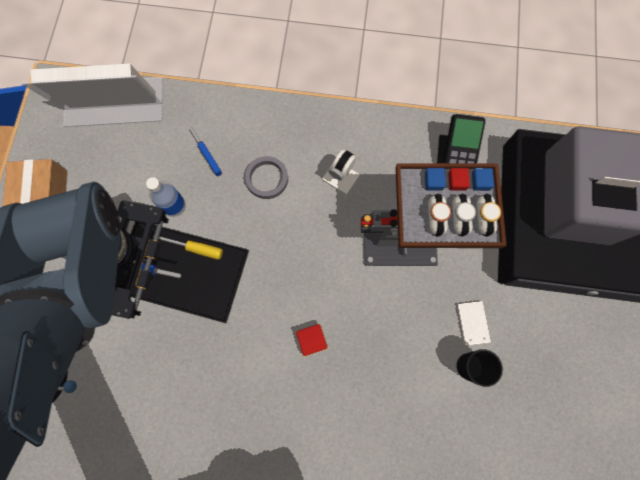

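```bash
python3 - <<'E'
from h import *
t=load("pics/top4.npy");s=load("pics/scene4.npy");o=get_obs()
R=Rn.from_quat(o["tool_rot"]).as_matrix()
tip=o["position"]+R@[-.065,0,.172];print(tip,proj(t,tip),proj(s,tip))
crop(t,120,230,220,310,7,"t4c.png");crop(s,420,190,520,270,7,"s4c.png")
Y=np.array([-.126,.992]);O=np.array([.6381,-.1426])
p=O+Y*.183;print(p,shift([*p,.355],1.697))
E
```

```text
[0.47116845 0.26954487 0.18486895] [181.34054241 275.03965245] [435.833331   231.96424238]
[0.615042 0.038936] (array([-0.2848,  0.1597,  0.0017]), np.float64(-0.19921319123551706))
```

View pics/t4c.png

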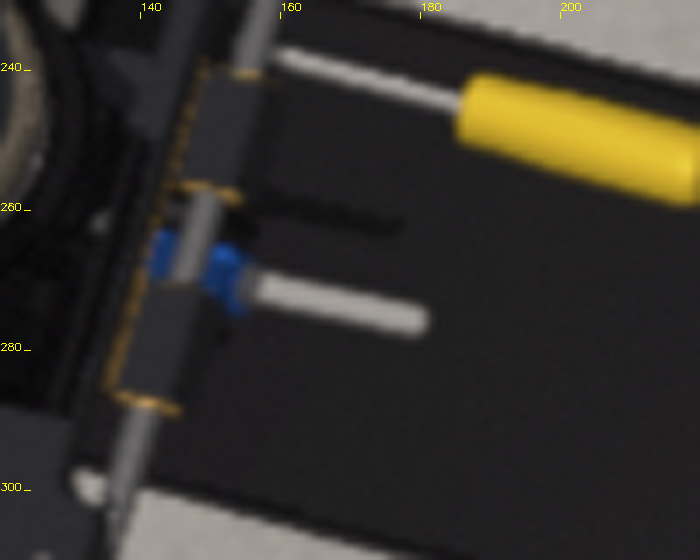

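View pics/s4c.png

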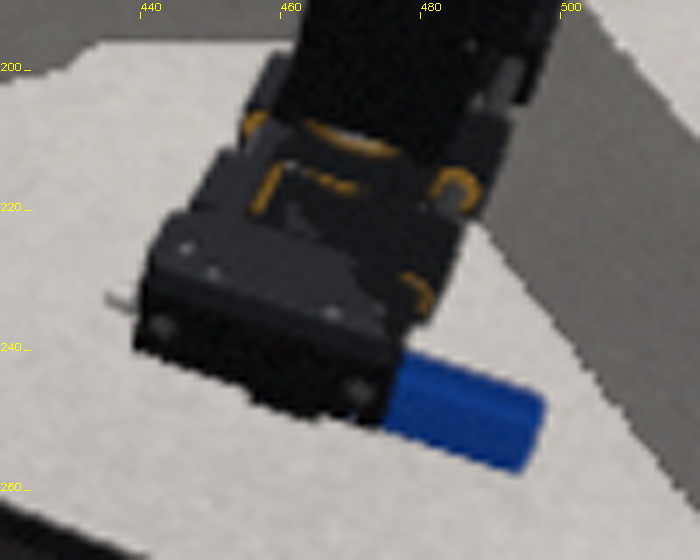

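Emit:
servo_tool(steps=[0.0,-0.05,0.028,0,-0.05,0.0,-0.1,0.056,0,-0.1,0.0,-0.15,0.084,0,-0.15,0.0,-0.2,0.112,0,-0.2,0.0,-0.25,0.14,0,-0.2,0.0,-0.285,0.16,0.002,-0.2,0.0,-0.285,0.16,0.002,-0.2,0.0,-0.285,0.16,0.002,-0.2,0.0,-0.285,0.16,0.002,-0.2])

```text
time: 6.45
position: [0.6152, 0.0403, 0.3562]
tool_rot: [0.66, 0.751, -0.0, -0.001]
ft_force: [-0.1, -0.2, -1.5]
grip_width: 0.0158
```

```bash
python3 - <<'E'
from h import *
for n in ("scene","top"):
    c=camera(n); np.save(f"pics/{n}5.npy",c,allow_pickle=True)
t=load("pics/top5.npy");s=load("pics/scene5.npy");o=get_obs()
R=Rn.from_quat(o["tool_rot"]).as_matrix()
print(o)
tip=o["position"]+R@[-.065,0,.172];print(tip,proj(t,tip),proj(s,tip))
crop(t,280,160,430,270,5,"t5c.png");crop(s,220,180,360,290,5,"s5c.png")
p=[.615,.0389];print(shift([*p,.305],1.697))
E
```

```text
{'time': 6.55, 'q': array([-1.15605543e-01,  5.72177668e-01,  1.50126104e+00,  1.40913156e-04,
        1.06894500e+00, -2.44506620e-01]), 'joint_velocities': array([-2.32066080e-03, -2.34215811e-03, -5.72118242e-03, -1.56376390e-03,
        6.25034053e-06,  4.41584904e-04]), 'joint_torque': array([-1.99915194e-01, -4.46094847e+01, -1.61893111e+01,  6.54387823e-02,
        6.26391009e-02,  1.97388385e-03]), 'position': array([0.61532487, 0.04030765, 0.35659774]), 'tool_rot': array([ 6.60122230e-01,  7.51158093e-01, -1.74291075e-04, -3.60387741e-04]), 'ft_force': array([-0.26597424,  0.0850176 , -1.79622589]), 'moment': array([-0.00037028, -0.14452251, -0.0334531 ]), 'grip_width': 0.01586857672141772}
[ 0.62354318 -0.02411685  0.18457756] [347.95684439 217.01592851] [290.46102937 238.38879846]
(array([-0.0014, -0.0005,  0.0516]), np.float64(0.0026294543930625025))
```

View pics/t5c.png

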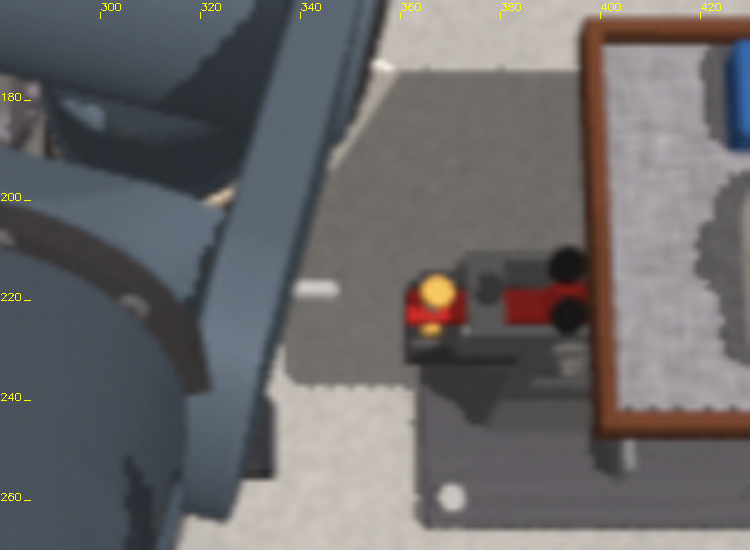

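View pics/s5c.png

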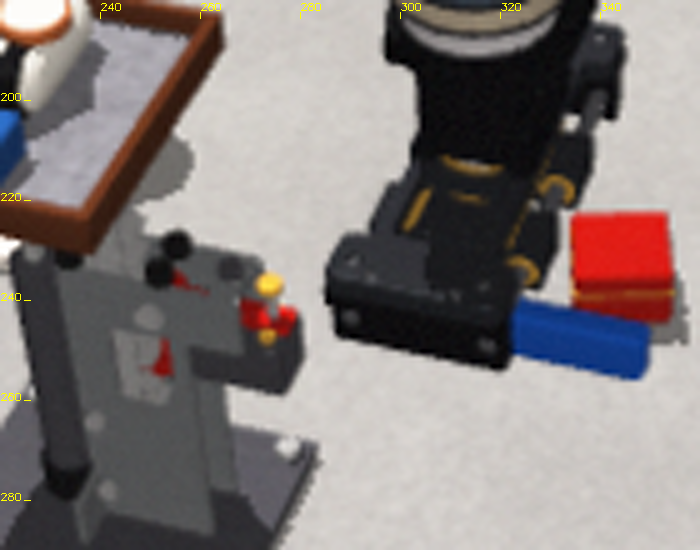

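Emit:
servo_tool(steps=[0.0,-0.001,-0.0,0.025,0,0.0,-0.001,0,0.045,0,0.0,-0.001,-0.0,0.051,0.003,0.0,-0.001,-0.0,0.051,0.003,0.0,-0.001,-0.0,0.051,0.003])

```text
time: 7.18
position: [0.6163, 0.0382, 0.3067]
tool_rot: [0.662, 0.75, 0.001, 0.001]
ft_force: [0.0, 0.5, -1.3]
grip_width: 0.0151
```

```bash
python3 - <<'E'
from h import *
for n in ("top","wrist","scene"):
    c=camera(n); np.save(f"pics/{n}6.npy",c,allow_pickle=True);cv2.imwrite(f"pics/{n}6.png",c["pixels"])
t=load("pics/top6.npy");o=get_obs()
R=Rn.from_quat(o["tool_rot"]).as_matrix()
print(o["position"],o["ft_force"],o["moment"])
tip=o["position"]+R@[-.065,0,.172];print(tip,proj(t,tip))
Y=np.array([-.126,.992]);X=np.array([.992,.126]);d=tip[:2]-[.6381,-.1426];print("tip lift",X@d,Y@d)
crop(t,310,180,430,270,6,"t6c.png")
E
```

```text
[0.61619822 0.03805345 0.30660765] [ 0.47177861 -0.09328893 -1.05075354] [-0.03630765 -0.07367956 -0.01057396]
[ 0.6245216  -0.02647879  0.13463291] [347.64182552 223.76911908]
tip lift 0.0011614956512680274 0.11690312281337631
```

View pics/t6c.png

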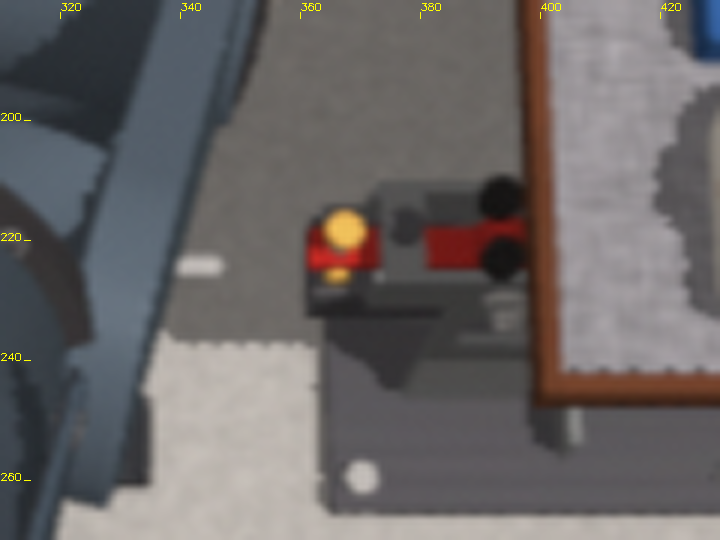

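View pics/wrist6.png

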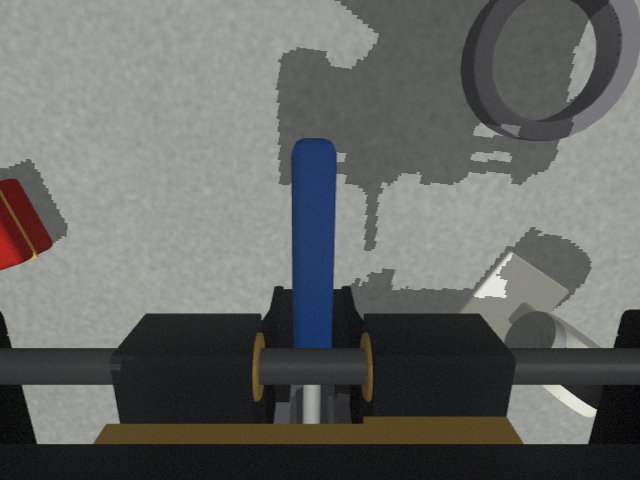

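Emit:
servo_tool(steps=[0.0,-0.01,-0.001,0.001,0,0.0,-0.02,-0.001,0.001,0,0.0,-0.03,-0.001,0.001,0,0.0,-0.03,-0.001,0.001,0])

```text
time: 7.82
position: [0.6189, 0.0068, 0.3048]
tool_rot: [0.663, 0.749, 0.0, 0.0]
ft_force: [-0.1, 0.2, -1.3]
grip_width: 0.0153
```

Emit:
servo_tool(steps=[0.0,-0.008,0,0.0,0,0.0,-0.016,0,0.0,0,0.0,-0.024,0,0.0,0,0.0,-0.024,0,0.0,0,0.0,-0.024,0,0,0])

```text
time: 8.45
position: [0.6216, -0.0157, 0.3047]
tool_rot: [0.662, 0.75, -0.0, -0.0]
ft_force: [0.3, -0.4, -0.6]
grip_width: 0.0156
```

```bash
cat > st.py <<'E'
from h import *
o=get_obs();R=Rn.from_quat(o["tool_rot"]).as_matrix()
tip=o["position"]+R@[-.065,0,.172]
Y=np.array([-.126,.992]);X=np.array([.992,.126]);d=tip[:2]-[.6381,-.1426]
print("t",o["time"],"tip lift mm",np.round([1e3*X@d,1e3*Y@d,1e3*tip[2]],1),"tcp",np.round(o["position"],4),"F",np.round(o["ft_force"],2),"M",np.round(o["moment"],3),"rot",np.round(Rn.from_quat(o["tool_rot"]).as_matrix()[2],3))
E
python3 st.py; python3 - <<'E'
from h import *
for n in ("top","scene"):
    c=camera(n); np.save(f"pics/{n}7.npy",c,allow_pickle=True)
    crop(c,*((310,180,430,270) if n=="top" else (220,190,340,280)),6,f"{n}7c.png")
E
```

```text
t 8.45 tip lift mm [ -0.6  63.  132.7] tcp [ 0.6216 -0.0157  0.3047] F [ 0.26 -0.39 -0.63] M [-0.024 -0.14  -0.017] rot [ 0. -0. -1.]
```

View pics/top7c.png

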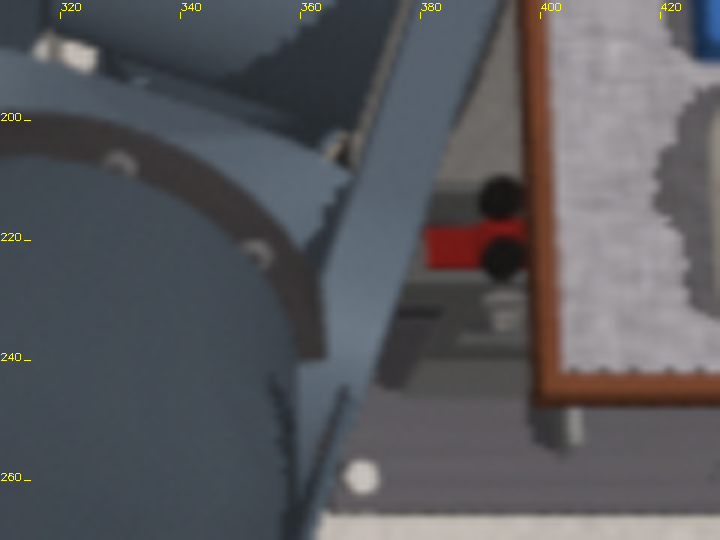

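View pics/scene7c.png

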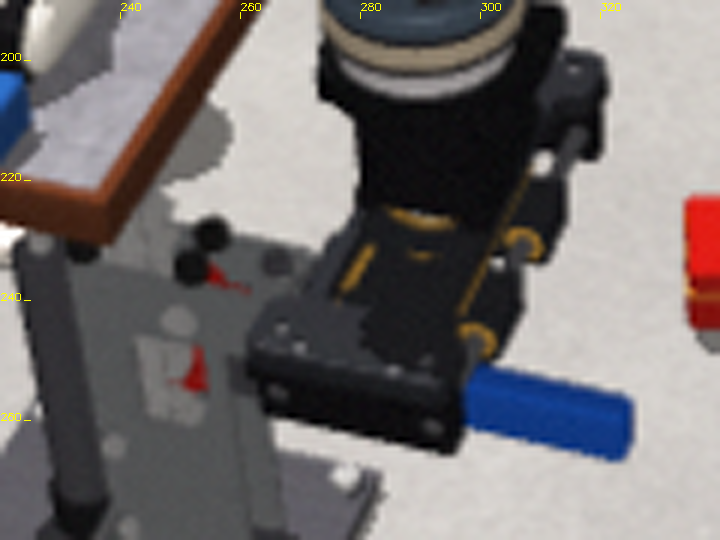

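Emit:
servo_tool(steps=[0.0,0,0,-0.001,0,0.0,0,0,-0.002,0,0.0,0,0,-0.003,0,0.0,0,0,-0.003,0])

```text
time: 9.05
position: [0.6217, -0.0157, 0.3079]
tool_rot: [0.662, 0.75, 0.0, 0.0]
ft_force: [-0.6, 0.0, -1.0]
grip_width: 0.0155
```

Emit:
servo_tool(steps=[0.0,0,0,-0.001,0,0.0,0,0,-0.002,0,0.0,0,0,-0.002,0])

```text
time: 9.43
position: [0.6217, -0.0157, 0.3098]
tool_rot: [0.662, 0.75, 0.0, 0.0]
ft_force: [0.1, -0.3, -0.4]
grip_width: 0.0158
```

Emit:
servo_tool(steps=[0.0,0,0,-0.001,0,0.0,0,0,-0.002,0,0.0,0,0,-0.002,0])

```text
time: 9.8
position: [0.6217, -0.0157, 0.3119]
tool_rot: [0.662, 0.75, 0.0, 0.0]
ft_force: [-0.1, -0.2, -0.9]
grip_width: 0.0156
```

```bash
python3 st.py
```

```text
t 9.8 tip lift mm [ -0.4  62.9 139.9] tcp [ 0.6217 -0.0157  0.3119] F [-0.1  -0.18 -0.85] M [-0.049 -0.074  0.013] rot [-0.  0. -1.]
```

Emit:
servo_tool(steps=[0.0,0,0,-0.001,0,0.0,0,0,-0.002,0,0.0,0,0,-0.002,0])

```text
time: 10.18
position: [0.6217, -0.0157, 0.3139]
tool_rot: [0.662, 0.75, 0.0, 0.0]
ft_force: [-0.8, 0.1, -0.6]
grip_width: 0.0156
```

Emit:
servo_tool(steps=[0.0,0,0,-0.001,0,0.0,0,0,-0.0015,0,0.0,0,0,-0.0015,0])

```text
time: 10.55
position: [0.6217, -0.0157, 0.3153]
tool_rot: [0.662, 0.75, 0.0, 0.0]
ft_force: [-0.3, -0.8, -0.6]
grip_width: 0.0157
```

Emit:
servo_tool(steps=[0.0,0,0,-0.001,0,0.0,0,0,-0.0015,0,0.0,0,0,-0.0015,0])

```text
time: 10.92
position: [0.6217, -0.0157, 0.3168]
tool_rot: [0.662, 0.75, 0.0, 0.0]
ft_force: [0.5, -0.2, -1.3]
grip_width: 0.0155
```

Emit:
servo_tool(steps=[0.0,0,0,-0.001,0,0.0,0,0,-0.0015,0,0.0,0,0,-0.0015,0])

```text
time: 11.3
position: [0.6216, -0.0157, 0.3178]
tool_rot: [0.662, 0.75, -0.0, -0.0]
ft_force: [0.3, 0.0, -4.6]
grip_width: 0.0159
```

Emit:
servo_tool(steps=[0.0,0,0,-0.001,0,0.0,0,0,-0.0015,0,0.0,0,0,-0.0015,0])

```text
time: 11.68
position: [0.6215, -0.0155, 0.3196]
tool_rot: [0.662, 0.75, 0.0, -0.0]
ft_force: [-0.4, 0.9, -4.9]
grip_width: 0.0157
```

```bash
python3 st.py
```

```text
t 11.675 tip lift mm [ -0.6  63.2 147.6] tcp [ 0.6215 -0.0155  0.3196] F [-0.42  0.91 -4.89] M [ 0.252 -0.178  0.038] rot [ 0. -0. -1.]
```

Emit:
servo_tool(steps=[0.0,0,0,-0.001,0,0.0,0,0,-0.0015,0,0.0,0,0,-0.0015,0])

```text
time: 12.05
position: [0.6215, -0.0154, 0.3213]
tool_rot: [0.662, 0.75, 0.0, -0.0]
ft_force: [0.1, 2.3, -4.2]
grip_width: 0.0154
```

Emit:
servo_tool(steps=[0.0,0,0,-0.001,0,0.0,0,0,-0.0015,0,0.0,0,0,-0.0015,0])

```text
time: 12.42
position: [0.6215, -0.0156, 0.3228]
tool_rot: [0.662, 0.75, -0.0, -0.0]
ft_force: [-0.0, 2.9, -4.0]
grip_width: 0.0159
```

```bash
python3 st.py;  python3 - <<'E'
from h import *
for n in ("scene",):
    c=camera(n); np.save(f"pics/{n}8.npy",c,allow_pickle=True)
    crop(c,150,160,300,280,5,f"{n}8c.png")
E
```

```text
t 12.425 tip lift mm [ -0.6  63.2 150.8] tcp [ 0.6215 -0.0156  0.3228] F [-0.    2.9  -4.02] M [ 0.609 -0.09   0.013] rot [ 0. -0. -1.]
```

View pics/scene8c.png

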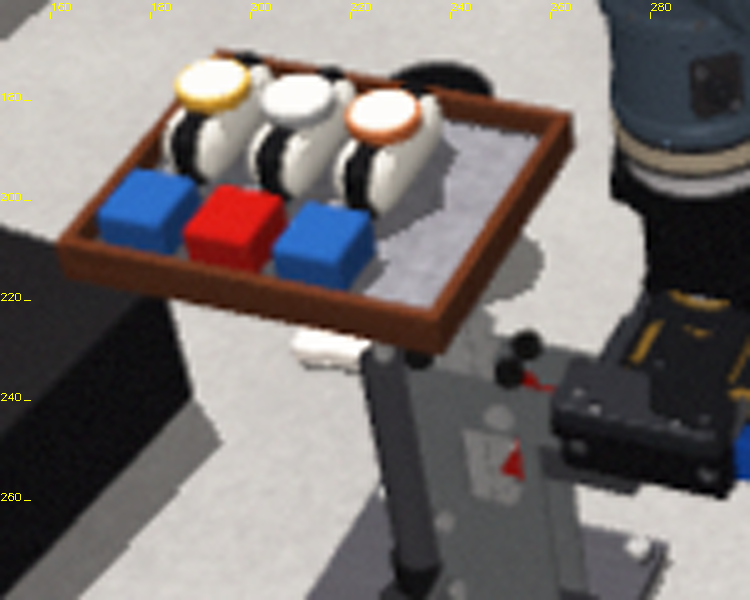

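Emit:
servo_tool(steps=[0.0,0,0,-0.001,0,0.0,0,0,-0.001,0])

```text
time: 12.72
position: [0.6216, -0.0157, 0.3238]
tool_rot: [0.662, 0.75, -0.0, -0.0]
ft_force: [-0.3, 1.7, -4.2]
grip_width: 0.0157
```

Emit:
servo_tool(steps=[0.0,0,0,-0.001,0,0.0,0,0,-0.001,0])

```text
time: 12.98
position: [0.6216, -0.0158, 0.3249]
tool_rot: [0.662, 0.75, -0.0, 0.0]
ft_force: [-0.8, 3.4, -4.4]
grip_width: 0.0157
```

```bash
python3 st.py;  python3 - <<'E'
from h import *
for n in ("scene",):
    c=camera(n); np.save(f"pics/{n}9.npy",c,allow_pickle=True)
    crop(c,150,160,300,280,5,f"{n}9c.png")
E
```

```text
t 12.975 tip lift mm [ -0.5  62.9 152.9] tcp [ 0.6216 -0.0158  0.3249] F [-0.84  3.45 -4.36] M [0.497 0.061 0.015] rot [-0. -0. -1.]
```

View pics/scene9c.png

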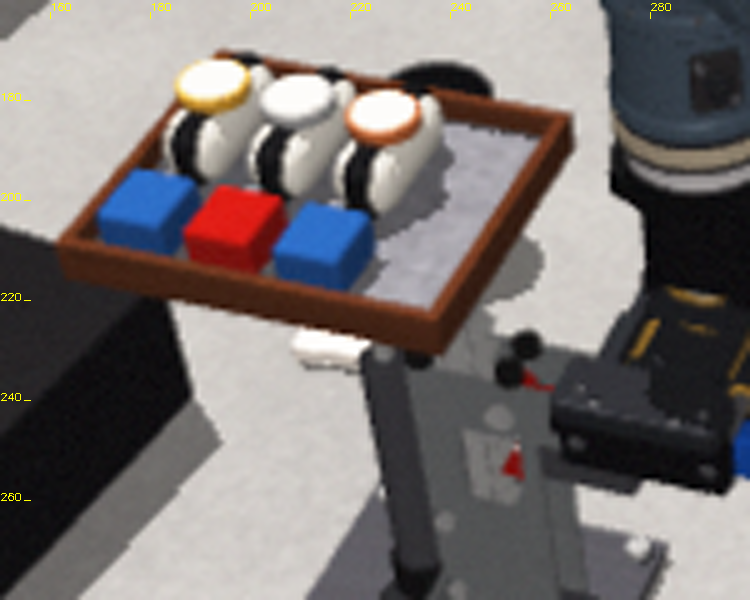

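Emit:
servo_tool(steps=[0.0,0.001,0,-0.0005,0,0.0,0.001,0,-0.001,0])

```text
time: 13.28
position: [0.6217, -0.0152, 0.3262]
tool_rot: [0.662, 0.75, -0.0, 0.001]
ft_force: [-0.2, -0.6, -2.7]
grip_width: 0.0159
```

```bash
python3 st.py;  python3 - <<'E'
from h import *
for n in ("scene",):
    c=camera(n); np.save(f"pics/{n}10.npy",c,allow_pickle=True)
    crop(c,150,160,300,280,5,f"{n}10c.png")
    crop(c,220,190,340,280,6,f"{n}10d.png")
E
```

```text
t 13.275 tip lift mm [ -0.2  63.3 154.3] tcp [ 0.6217 -0.0152  0.3262] F [-0.22 -0.63 -2.66] M [-0.     0.091 -0.004] rot [-0.001  0.001 -1.   ]
```

View pics/scene10c.png

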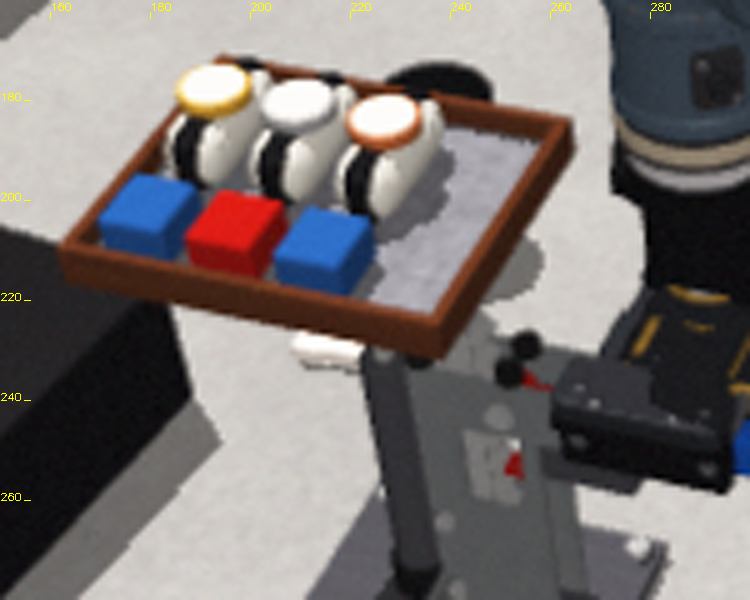

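View pics/scene10d.png

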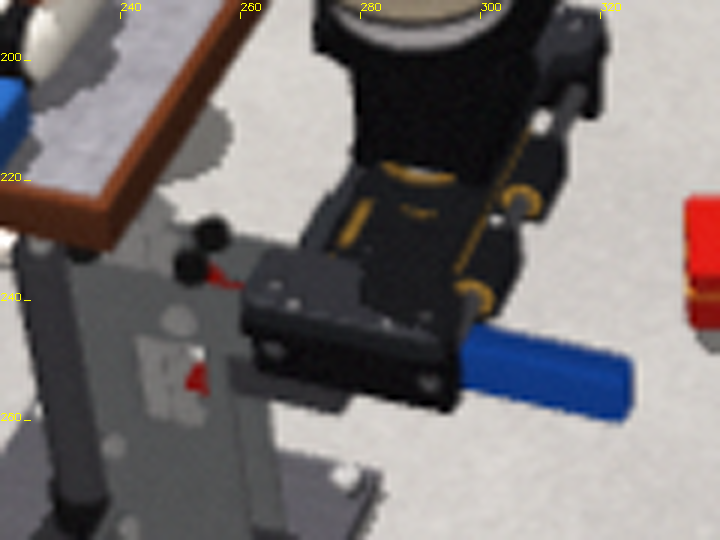

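Emit:
servo_tool(steps=[0.0,0,0,-0.0004,0,0.0,0,0,-0.0004,0,0.0,0,0,-0.0004,0,0.0,0,0,-0.0004,0])

```text
time: 13.82
position: [0.6217, -0.015, 0.3261]
tool_rot: [0.662, 0.75, -0.0, 0.0]
ft_force: [0.3, -2.3, -4.7]
grip_width: 0.0157
```

```bash
python3 st.py;  python3 - <<'E'
from h import *
for n in ("scene",):
    c=camera(n); np.save(f"pics/{n}11.npy",c,allow_pickle=True)
    crop(c,150,160,300,280,5,f"{n}11c.png")
E
```

```text
t 13.825 tip lift mm [ -0.3  63.6 154.1] tcp [ 0.6217 -0.015   0.3261] F [ 0.27 -2.26 -4.68] M [-0.234 -0.134 -0.022] rot [-0.001  0.    -1.   ]
```

View pics/scene11c.png

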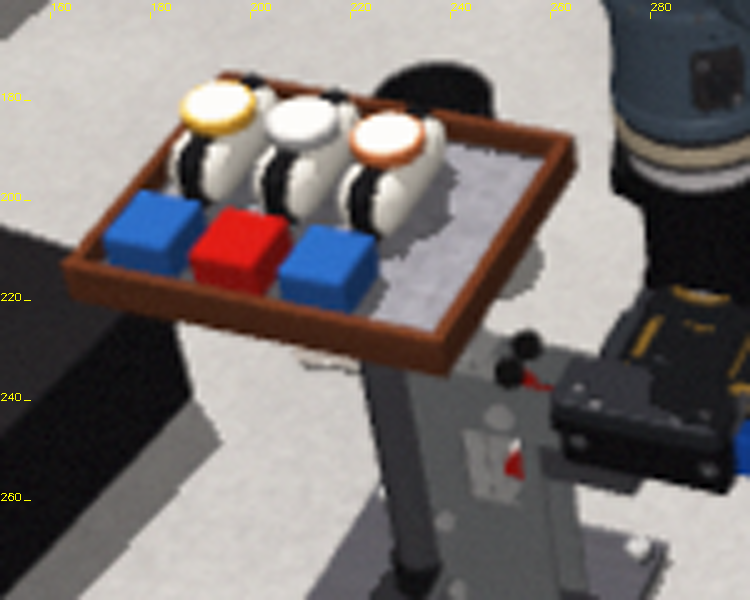

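Emit:
servo_tool(steps=[0.0,0,0,0,0,0.0,0,0,0,0,0.0,0,0,0,0,0.0,0,0,0,0,0.0,0,0,0,0,0.0,0,0,0,0])

```text
time: 14.62
position: [0.6215, -0.0146, 0.326]
tool_rot: [0.662, 0.75, 0.0, -0.0]
ft_force: [1.2, -0.3, -3.2]
grip_width: 0.0154
```

Emit:
servo_tool(steps=[0.0,0,0,0,0,0.0,0,0,0,0,0.0,0,0,0,0,0.0,0,0,0,0,0.0,0,0,0,0,0.0,0,0,0,0,0.0,0,0,0,0,0.0,0,0,0,0,0.0,0,0,0,0])

```text
time: 15.75
position: [0.6215, -0.0147, 0.326]
tool_rot: [0.662, 0.75, 0.0, -0.0]
ft_force: [0.6, 0.9, -3.6]
grip_width: 0.0158
```

```bash
python3 st.py;  python3 - <<'E'
from h import *
for n in ("scene",):
    c=camera(n); np.save(f"pics/{n}12.npy",c,allow_pickle=True)
    crop(c,150,160,300,280,5,f"{n}12c.png")
E
```

```text
t 15.75 tip lift mm [ -0.5  64.  154. ] tcp [ 0.6215 -0.0147  0.326 ] F [ 0.56  0.95 -3.64] M [ 0.161 -0.208  0.025] rot [ 0. -0. -1.]
```

View pics/scene12c.png

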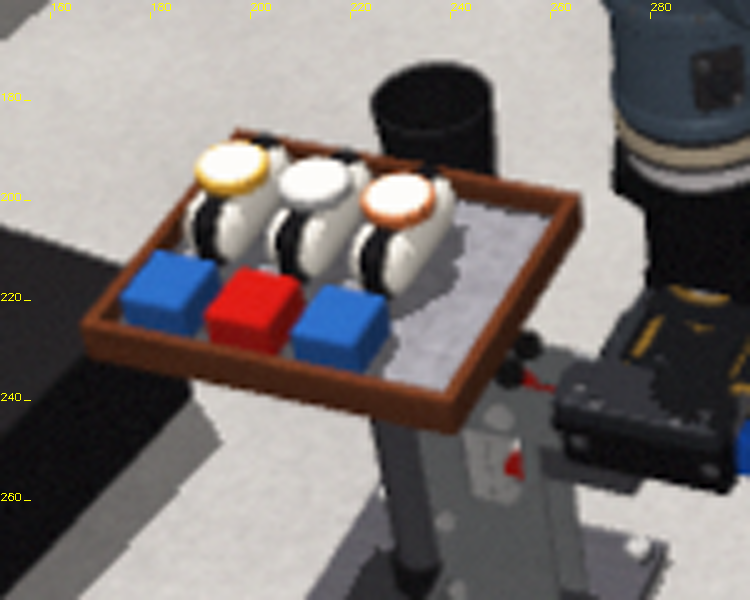

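Sinking steadily; hold on.

Emit:
servo_tool(steps=[0.0,0,0,0,0,0.0,0,0,0,0,0.0,0,0,0,0,0.0,0,0,0,0,0.0,0,0,0,0,0.0,0,0,0,0,0.0,0,0,0,0,0.0,0,0,0,0,0.0,0,0,0,0,0.0,0,0,0,0])

```text
time: 17.05
position: [0.6215, -0.0147, 0.3261]
tool_rot: [0.662, 0.75, -0.0, -0.0]
ft_force: [0.1, -0.3, -4.3]
grip_width: 0.0154
```

```bash
python3 - <<'E'
from h import *
c=camera("scene"); np.save("pics/scene13.npy",c,allow_pickle=True); crop(c,150,170,310,290,5,"scene13c.png")
E
```

Emit:
servo_tool(steps=[0.0,0,0,0,0,0.0,0,0,0,0,0.0,0,0,0,0,0.0,0,0,0,0,0.0,0,0,0,0,0.0,0,0,0,0,0.0,0,0,0,0,0.0,0,0,0,0])

```text
time: 18.1
position: [0.6215, -0.0147, 0.3261]
tool_rot: [0.662, 0.75, -0.0, -0.0]
ft_force: [0.2, 0.1, -3.6]
grip_width: 0.0156
```

```bash
python3 st.py;  python3 - <<'E'
from h import *
np.set_printoptions(precision=4,suppress=True)
c=camera("scene"); t=camera("top"); np.save("pics/scene14.npy",c,allow_pickle=True);np.save("pics/top14.npy",t,allow_pickle=True); crop(c,150,170,310,290,5,"scene14c.png"); crop(t,340,140,520,275,4.4,"top14c.png")
d=cv2.absdiff(load("pics/scene13.npy")["pixels"],c["pixels"]); print("moved px",(d.max(2)>40).sum())
E
```

```text
t 18.1 tip lift mm [ -0.5  64.  154.1] tcp [ 0.6215 -0.0147  0.3261] F [ 0.16  0.13 -3.64] M [ 0.136 -0.193  0.023] rot [ 0. -0. -1.]
moved px 2
```

View pics/scene14c.png

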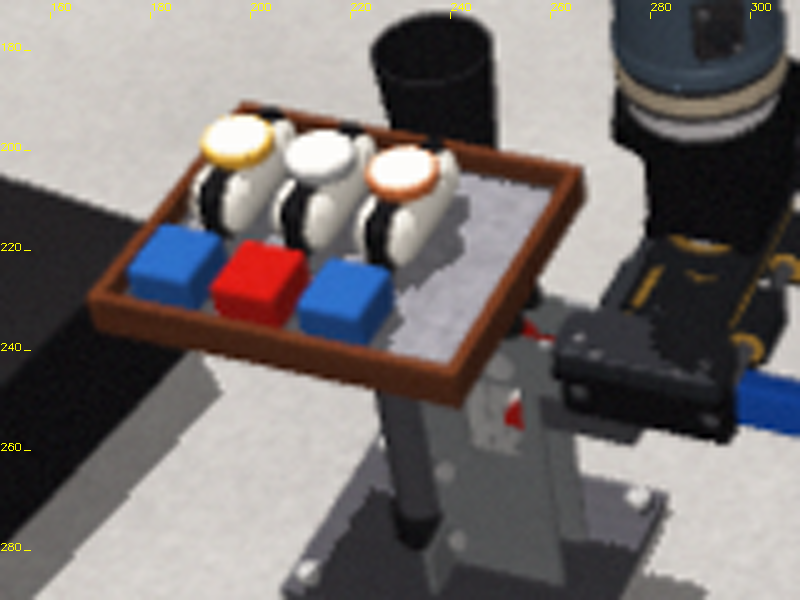

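View pics/top14c.png

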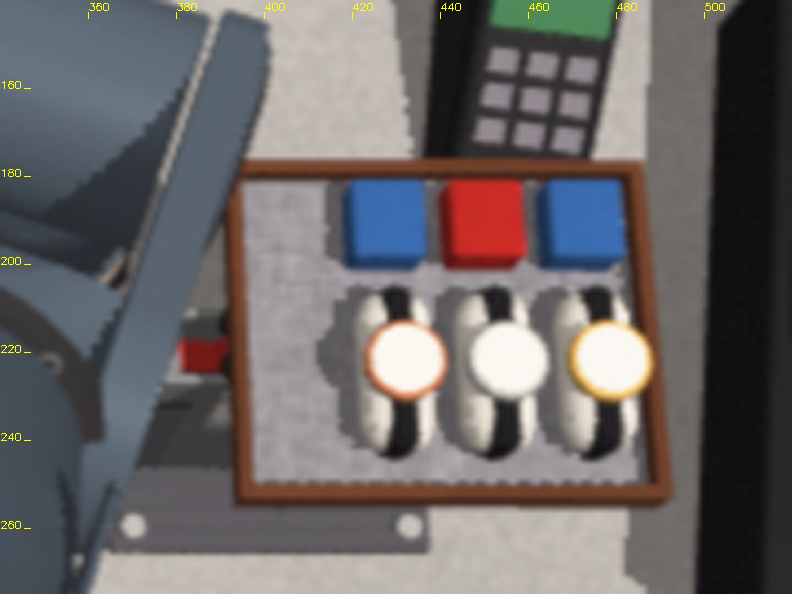

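```bash
python3 - <<'E'
from h import *
t=load("pics/top14.npy"); s=load("pics/scene14.npy")
for a,b in (((394.5,253),(266.5,203.7)),((492.3,253),(198.6,190.8)),((392.5,177),(241,246.3)),((486,177),(168,229.5))): print(tri([(t,*a),(s,*b)]))
o=get_obs(); p=o["position"]; Y=np.array([-.126,.992])
print(shift([p[0],p[1],.3047]))
E
```

```text
(array([ 0.56024863, -0.11732664,  0.20759515]), [np.float64(0.8365910488756454), np.float64(0.6426160756023619)])
(array([ 0.58379618, -0.29478694,  0.20781859]), [np.float64(0.8562530083941396), np.float64(0.6245512298025332)])
(array([ 0.70808797, -0.09931591,  0.20495156]), [np.float64(0.3462631955336814), np.float64(0.30315665235425937)])
(array([ 0.7305079 , -0.27595211,  0.20812496]), [np.float64(0.5582210227613539), np.float64(0.46085466538960196)])
(array([-0.    ,  0.    ,  0.0214]), None)
```

Emit:
servo_tool(steps=[0.0,0,0,0.004,0,0.0,0,0,0.008,0,0.0,0,0,0.012,0,0.0,0,0,0.016,0,0.0,0,0,0.02,0,0.0,0,0,0.02,0,0.0,0,0,0.02,0])

```text
time: 19.08
position: [0.6216, -0.0147, 0.3062]
tool_rot: [0.662, 0.75, 0.0, 0.0]
ft_force: [-1.0, 0.6, -1.4]
grip_width: 0.0153
```

```bash
python3 st.py
```

```text
t 19.075 tip lift mm [ -0.4  64.  134.2] tcp [ 0.6216 -0.0147  0.3062] F [-1.01  0.61 -1.41] M [-0.009 -0.065  0.021] rot [-0.  0. -1.]
```

Emit:
servo_tool(steps=[0.0,0.01,0,0,0,0.0,0.02,0,0,0,0.0,0.03,0,0,0,0.0,0.045,0,0,0,0.0,0.06,0,0,0,0.0,0.06,0,-0.02,0,0.0,0.06,0,-0.05,0,0.0,0.06,0,-0.05,0,0.0,0.06,0,-0.05,0])

```text
time: 20.2
position: [0.6136, 0.0453, 0.3554]
tool_rot: [0.662, 0.75, -0.0, -0.001]
ft_force: [-0.1, 0.5, -1.5]
grip_width: 0.0155
```

```bash
python3 st.py; python3 - <<'E'
from h import *
w=camera("wrist");cv2.imwrite("pics/w15.png",w["pixels"]); t=camera("top"); crop(t,280,160,430,270,5,"t15.png"); np.save("pics/top15.npy",t,allow_pickle=True)
print(shift([.4775,.335,.357],1.497))
E
```

```text
t 20.2 tip lift mm [ -0.9 124.5 183.4] tcp [0.6136 0.0453 0.3554] F [-0.08  0.47 -1.48] M [-0.015 -0.119  0.023] rot [ 0.    -0.001 -1.   ]
(array([ 0.3046, -0.0991, -0.0018]), np.float64(0.19786110752992414))
```

View pics/w15.png

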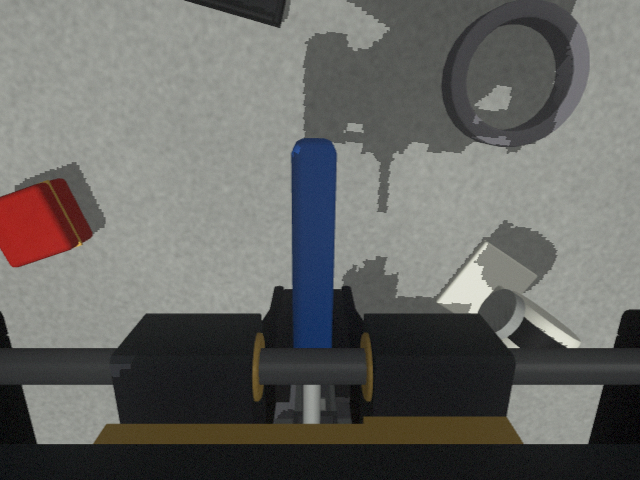

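View pics/t15.png

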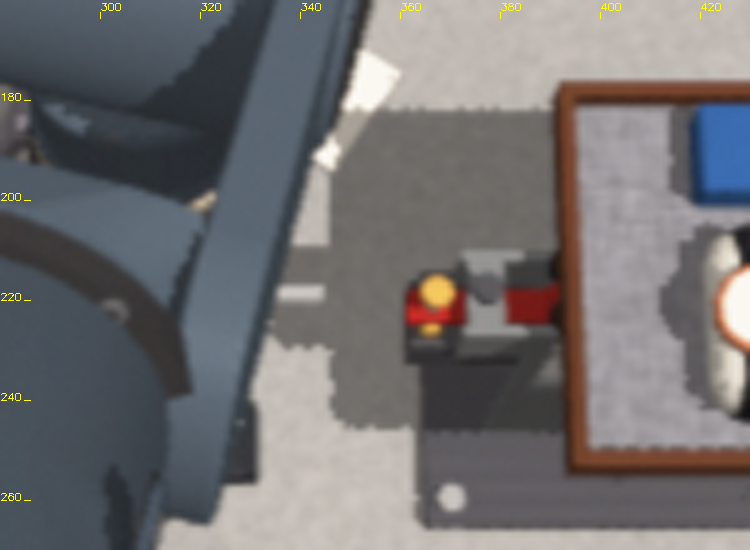

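Emit:
servo_tool(steps=[0.0,0.055,-0.018,0,0.05,0.0,0.11,-0.036,0,0.1,0.0,0.165,-0.054,0,0.15,0.0,0.22,-0.072,0,0.2,0.0,0.275,-0.09,0,0.2,0.0,0.305,-0.099,0,0.2,0.0,0.305,-0.099,0,0.2,0.0,0.305,-0.099,0,0.2,0.0,0.305,-0.099,0,0.2])

```text
time: 21.42
position: [0.4788, 0.3341, 0.3558]
tool_rot: [0.734, 0.679, -0.0, 0.0]
ft_force: [0.6, 0.6, -1.4]
grip_width: 0.0153
```

```bash
python3 -c "
from h import *
print(shift([.4775,.335,.19],1.497))"
```

```text
(array([ 0.0008, -0.0013,  0.1658]), np.float64(-0.003963405559774813))
```

Emit:
servo_tool(steps=[0.0,0.001,-0.001,0.05,0,0.0,0.001,-0.001,0.1,0,0.0,0.001,-0.001,0.14,0,0.0,0.001,-0.001,0.15,0,0.0,0.001,-0.001,0.155,0,0.0,0.001,-0.001,0.16,0,0.0,0.001,-0.001,0.163,0,0.0,0.001,-0.001,0.165,0,0.0,0.001,-0.001,0.165,0])

```text
time: 22.55
position: [0.4772, 0.3364, 0.1915]
tool_rot: [0.733, 0.68, 0.0, 0.0]
ft_force: [-0.1, -0.2, -0.9]
grip_width: 0.0155
```

```bash
python3 -c "
from h import *
print(shift([.4775,.335,.19],1.497),get_obs()['ft_force'])
w=camera('wrist');cv2.imwrite('pics/w16.png',w['pixels'])"
```

```text
(array([-0.0014,  0.0004,  0.0015]), np.float64(-0.0020913251903946772)) [-0.13386067 -0.20942575 -0.91208636]
```

View pics/w16.png

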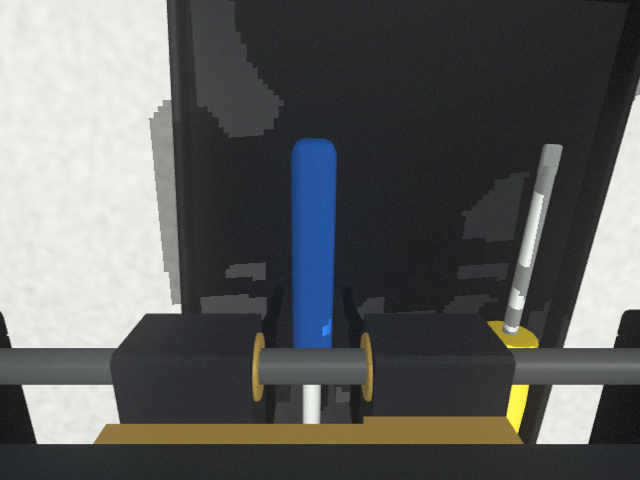

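Emit:
servo_tool(steps=[0.0,0,0,0.001,0,0.0,0,0,0.002,0,0.0,0,0,0.0025,0,0.0,0,0,0.0025,0])

```text
time: 23.1
position: [0.4772, 0.3363, 0.1888]
tool_rot: [0.733, 0.68, -0.0, -0.0]
ft_force: [0.2, -0.6, 1.7]
grip_width: 0.0156
```

Emit:
servo_tool(steps=[0.03,0,0,0,0,0.05,0,0,0,0,0.05,0,0,0,0,0.05,0,0,0,0,0.05,0,0,-0.02,0,0.05,0,0,-0.05,0,0.05,0,0,-0.1,0,0.05,0,0,-0.15,0,0.05,0,0,-0.18,0,0.05,0,0,-0.18,0,0.05,0,0,-0.18,0,0.05,0,0,-0.18,0])

```text
time: 24.6
position: [0.4767, 0.3361, 0.3668]
tool_rot: [0.733, 0.68, -0.002, -0.001]
ft_force: [-0.5, -0.2, -0.7]
grip_width: 0.0501
```

```bash
python3 - <<'E'
from h import *
np.set_printoptions(precision=4,suppress=True)
w=camera("wrist");cv2.imwrite("pics/w17.png",w["pixels"]); s=camera("scene"); cv2.imwrite("pics/s17.png",s["pixels"]);print(get_obs()["time"],get_obs()["ft_force"])
np.save("pics/w17.npy",w,allow_pickle=True)
E
```

```text
24.7 [ 0.1123 -0.4007 -0.4829]
```

View pics/w17.png

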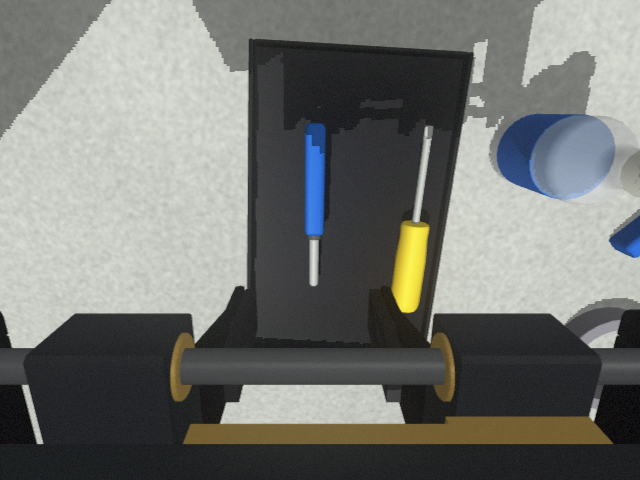

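View pics/s17.png

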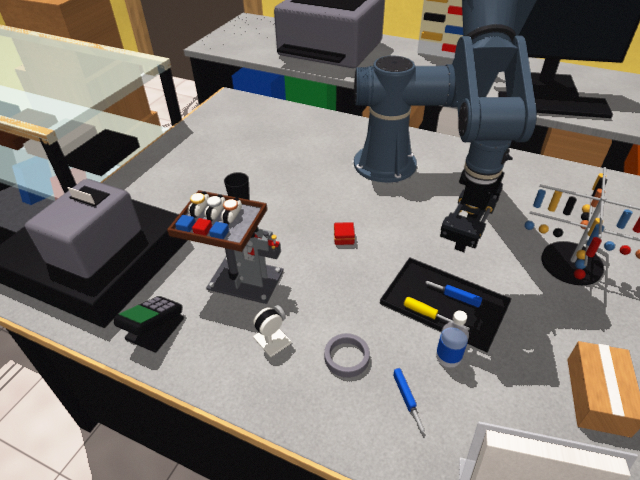

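Rod lies flat in the caddy (tip at (314,285), handle (315,125–237) in the wrist view), the tray is down, and all the other things stand where they were.

```bash
python3 -c "
from h import *
print(hand_in())"
```

```text
the job is handed in; nothing more can be done
None
```

I let the watch tray down with the release rod, put the rod back in the caddy and handed the job in at about 25 s of the 70 s allowed.

- **Lowering:** I took the blue-handled rod from the caddy and fed it level about 25 mm past the guard mouth. I raised it in small steps until I felt the toe, then went up about 9 mm in all and held until the tray stopped.
- **Forces:** The wrist force stayed within about 6 N at every reading, well under the 12 N limit. Readings came only at the end of each move, so short peaks in between were not seen. Near the top of the lift a sideways drag of up to about 3.4 N built up. Shifting the rod out by 1 mm eased it.
- **Tray:** Corner measurements from two cameras put it 60 mm lower than at the start, against an expected drop of about 61 mm. It showed no more movement over the last second of holding. In the last picture, with the rod out, it still looked fully down.
- **Rod:** It lies flat in the caddy, close to where it started. The gripper is open, about 18 cm above it, and touching nothing.
- **Other things:** In the last scene picture everything else on the counter looks where it was. I compared by eye and did not measure it.

None of these checks failed or disagreed.

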